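# Wind a belt tensioner's spring arm to its stop with a waxed push tool and hold it

## Robot

A 6-joint arm with a two-finger parallel gripper is mounted at the origin on a cart in front of the work surface, level with it; the furniture and walls round the work are solid. World frame = base frame: x ahead of the robot, y to its left, z up, the work surface at z = 0. Lengths are in m, angles in rad, forces in N, time in s.
With the tool pointing down it reaches from about 0.225 to 0.875 m from the base axis. Payload 3.4 kg.
Tool frame: the origin (TCP) lies on the centre line of the jaws, within the pads' length; the fingertips stand 17 mm ahead of it and the grasp point (between the pads) lies 2 mm behind it; z points along the fingers, y is the line along which they close (so a half turn about z gives the same grasp; the last joint's range is limited). The gripper opens to 85 mm and grips with 20 to 120 N. Pads are 22 mm wide; open, the fingers measure 114 mm over their backs; the gripper's body (76 mm by 85 mm) begins 54 mm behind the grasp point. The pads swing forward as they close: fully open they stand 13 mm farther back than shut.
Start: joints at [-0.121, 0.276, 1.505, -0, 1.361, -0.121], TCP at [0.575, -0, 0.248] pointing down, gripper open.
Joint ranges: [-2.89, 2.89], [-0.75, 2.08], [0.22, 2.7], [-1.18, 4.32], [0.11, 2.71], [-2.7, 2.7]. Speed limits (rad/s): [2.57, 2.57, 3.14, 3.14, 3.14, 3.14].

## Interface

Orientations are given as a unit quaternion [w, x, y, z].
In Python, from rig import manip gives the robot as it stands.
- The arm moves only by the tool move_arm, never from a script. Its argument "steps" is one flat list of numbers, 7 for each row, row after row: the turn, a rotation vector about the world's x, y, z normalised to -1 to 1, where 1 is 360 degrees, then the shift along the world's x, y, z normalised to -1 to 1, where 1 is 1 m, then the opening, from -1 (shut) to 1 (fully open). A call has exactly 10 rows; each row is the pose to reach, as a shift and turn from the pose commanded when the call began, turning the shorter way round; what a row does not reach only later rows make up. A row lasts 1/10 s, in which the tool goes at most 50 mm and 8.59 degrees, less where a joint would pass 70% of its speed; a pose out of reach is approached as far as the arm can. A call with a number of a shift or a turn outside -1 to 1 is refused whole. A call with a gripper value outside its range is refused whole. The fingers move at their own pace and stop on an object; "squeeze" is the grip in N (left out, the last holds). Time passes only in rows, so rows that repeat a pose let the fingers close, or fill a call up. It gives the time, the measured TCP pose, the force, the opening and the grip force at its end, in the units of the state.
- manip.get_state(): the state, without advancing time (a new reading comes with each control period).
- manip.get_image(name): name is "scene" or "side" or "wrist"; returns a dict with "pixels" (400x640x3 uint8, blue, green, red), "fx", "fy", "cx", "cy" (pixels), "D" ([k1, k2, p1, p2, k3] as OpenCV has them; the pictures are not rectified), "R" (3x3) and "t" (3): a world point X has camera coordinates R X + t. Camera axes: x right, y down, z forward; pixel columns grow to the right and rows downward; lengths in m; the calibration is good to about 2 mm. A picture is of the moment at which its call begins. There is no depth.
- manip.sign_off(): hands the job in; it is judged then, once.
The state is a dict: "clock": time; "qpos": joint angles; "qd": joint speeds; "effort": joint torques, N m; "position": TCP position; "ee_rot": TCP orientation; "contact_force": force on the tool from outside, world axes, zero at the start; "moment": the same for the moment, N m; "width": finger opening in m; "gripper_force": force on a finger pad.
Only numpy, scipy, OpenCV 4.12 (cv2) and the standard library are available. Lean on these libraries where they do the work, as an engineer would, in place of code of your own. Each camera call takes 0.05 s, during which the arm holds its last target. There are 200 camera calls.

## Task

Take the red-handled push tool out of its grey stand, dip its tip into the open tin so that it touches the wax, then push with the waxed tip against the yellow pad of the belt tensioner to swing the spring arm fully forward to its stop. Finish while holding it there: the tool still in the gripper, its tip off the worktop, and the arm kept wound against its spring. Move the arm with the tool only, not with the fingers, and leave the tin and the bottles, flask and dish about where they stand.

Things in the scene. Friction and masses are not known exactly. Their poses are not given: they have to be found in the camera images.
- tensioner: fixed belt tensioner: grey base plate 130x130x8 mm (its middle 10 mm to +y of the pivot), black pivot body, blue hanger bracket (top at 91 mm), two thin stop pins (68 mm tall, 42 mm from the pivot). Origin on the worktop under the pivot, z up. The spring arm sweeps on its -y side: at rest it points along the fixture's (-0.573, -0.820), wound to its stop along (0.498, -0.867)
- pivot (a point): point on the arm's vertical pivot axis at the arm's mid height, 58 mm above the worktop
- tension_arm (a joint): turn of the spring arm about the vertical pivot, rad: 0 = at rest, 1.13 = wound forward to its stop, counter-clockwise from above. A spring (0.10 N m at rest, 0.29 at the stop, about 3 N at the pad) swings it back when let go. Aluminium bar reaching 119 mm from the pivot, 14 mm wide, 50 to 66 mm above the worktop, two black wheels on its leading side
- push_pad (a point): yellow wear pad, 44 mm long, 14 mm tall, on the trailing side of the arm. Origin mid outer face, 90 mm from the pivot along the arm, 10 mm behind the arm's centre line; x outward along the arm, y the way the arm winds forward (push along +y), z up. A lip on the arm's end, 23 mm outward of the pad's middle, sticks out 5 mm further back
- push_tool: push tool, 116 mm tall, loose, upright in the grey stand: red round handle 22 mm across, 61 to 116 mm above its tip (25 mm collar at 54 to 61 mm), below it a steel shank 10 mm across with a black rubber tip 12 mm across. Origin at the tip's end, z up along the handle. 0.09 kg
- tool_handle (a point): middle of the red handle, 86 mm above the tip of the push tool: the place to grip
- tool_tip (a point): end of the push tool's tip (its underside)
- tool_stand: grey block 60 x 60 x 60 mm, fixed, with a 16 mm hole straight down its middle in which the push tool's shank hangs; the collar rests on the block's top. Origin under its centre
- wax_tin: low open aluminium tin, 66 mm outside, 62 mm inside, 26 mm tall, loose, 0.35 kg, with a hard yellowish wax cake whose top lies 14 mm above the worktop. Origin under its centre, z up
- wax_top (a point): middle of the top of the wax cake, 12 mm below the tin's rim
- amber_small: brown bottle with black cap, a bystander, 49 mm wide, 99 mm tall. Origin under its centre
- white_bottle: white bottle with red cap, a bystander, 55 mm wide, 111 mm tall. Origin under its centre
- flask_100: small conical glass flask, a bystander, 64 mm wide, 102 mm tall. Origin under its centre
- petri: flat clear round dish, a bystander, 63 mm wide, 14 mm tall. Origin under its centre
Things that resemble listed ones, but are neither listed nor needed, are in the scene too. What is meant by the wax_tin is not blue, and is the larger of those in its own colour.

How it is judged:
By the outcome, as a careful person would: the job done as asked, in the order asked, and still so for the second after the job is handed in, while the arm keeps its last pose, push and grip.
It also fails if it takes over 50 s, if anything falls off the work surface, if the arm or the gripper's body presses on something with over 40 N, if the wrist force passes 120 N, or if a joint passes its speed limit or range.

## Working session

There is one attempt and no reset: what is moved stays moved. The work goes in short steps, Python scripts to look and compute and a tool call to move; the robot and the scene stay as the last step left them, time stands still between calls to the robot, and variables do not carry over. Pictures are saved under pics/ and viewed, at most 10 in all, crops included, and the job is handed in when it is done.

Besides the shell and the picture viewer there is one more tool, called by a JSON object that holds its "name" and its "arguments". move_arm: Moves the arm, as the interface text tells. Scaled input: -1 to 1 covers 1 m each way for a shift and 360 degrees each way for a turn. Its arguments: {"type":"object","properties":{"steps":{"type":"array"},"squeeze":{"type":"number"}},"required":["steps"]}

```bash
mkdir -p pics; cat > h.py <<'E'
import numpy as np, cv2
from rig import manip
def cam(n):
    g=manip.get_image(n); K=np.array([[g['fx'],0,g['cx']],[0,g['fy'],g['cy']],[0,0,1.]])
    return g,K,np.array(g['D'],float),np.array(g['R']),np.array(g['t'])
def ray(c,uv):
    g,K,D,R,t=c
    p=cv2.undistortPoints(np.array([[uv]],float),K,D)[0,0]
    return -R.T@t, R.T@np.array([p[0],p[1],1])
def onz(c,uv,z):
    o,d=ray(c,uv); return o+d*(z-o[2])/d[2]
def proj(c,P):
    g,K,D,R,t=c
    return cv2.projectPoints(np.array(P,float).reshape(-1,1,3),cv2.Rodrigues(R)[0],t,K,D)[0].reshape(-1,2)
def load(n):
    import pickle; return pickle.load(open(n+'.pkl','rb'))
E
python3 - <<'E'
from h import *
import pickle
for n in ['scene','side','wrist']:
    c=cam(n); pickle.dump(c,open(n+'.pkl','wb')); cv2.imwrite(f'pics/{n}0.png',c[0]['pixels'])
    print(n,(-c[3].T@c[4]).round(3),c[3][2].round(2))
E
```

```text
scene [0.447 0.901 1.233] [ 0.05 -0.6  -0.8 ]
side [-0.143  0.035  1.001] [ 0.58 -0.01 -0.82]
wrist [0.575 0.068 0.373] [-0.   -0.28 -0.96]
```

View pics/scene0.png

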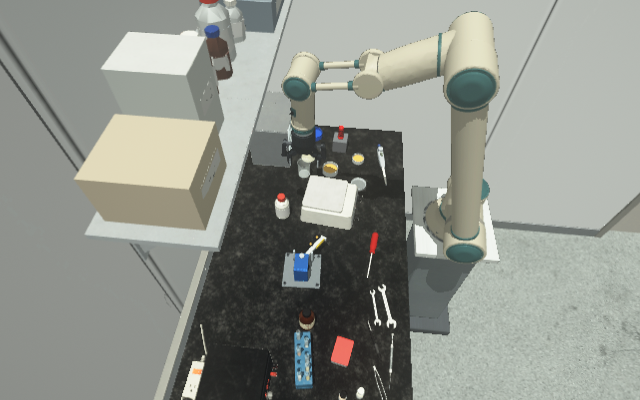

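View pics/side0.png

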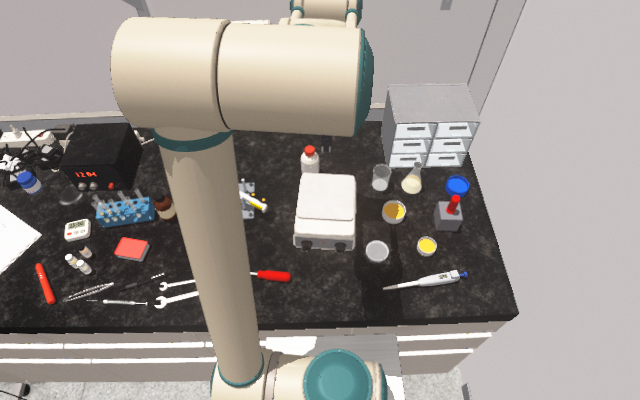

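View pics/wrist0.png

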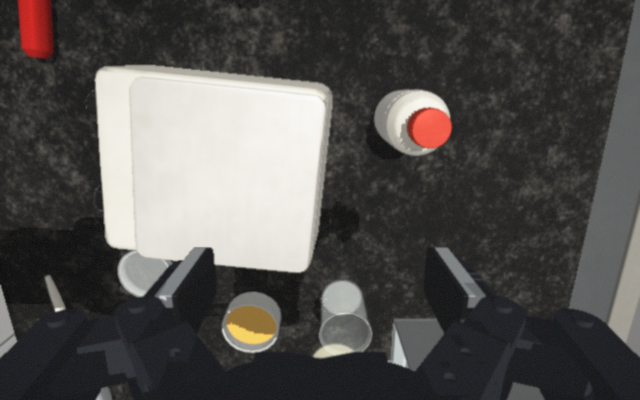

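The side view shows the tool in its stand at (452,208). Similar things are the red screwdriver at (272,276) and the red pen at (45,283). Tin candidates are (394,212), which is large and aluminium, (427,246), which is small, and (457,186), which is blue; the tensioner is at (250,200). The scene view shows the tensioner at (302,268) with its arm towards (318,242). I'll check the choice in one close crop.

```bash
python3 - <<'E'
from h import *
s=load('side');c=load('scene')
a=cv2.resize(s[0]['pixels'][150:270,350:490],None,fx=4,fy=4,interpolation=cv2.INTER_CUBIC)
b=cv2.resize(c[0]['pixels'][220:300,270:340],None,fx=4.5,fy=4.5,interpolation=cv2.INTER_CUBIC)
b=cv2.resize(c[0]['pixels'][225:295,275:332],(228,280),interpolation=cv2.INTER_CUBIC)
o=np.zeros((480,560+228,3),np.uint8);o[:480,:560]=a;o[:280,560:]=b
cv2.imwrite('pics/crop1.png',o)
for n,uv,z in [('tin',(394,212),.014),('small',(427,246),.014),('stand',(448,217),.06),('tooltop',(454,198),.116),('petri',(377,251),.01),('flask',(412,187),0.02)]:
    print(n,onz(s,uv,z).round(3))
for n,uv,z in [('hang',(302,256),.091),('handle top',(341,128),.116),('tin',(330,169),.014)]: print(n,onz(c,uv,z).round(3))
print([onz(c,u,.008).round(3) for u in [(289,254),(321,254),(283,286),(320,287)]])
E
```

```text
tin [ 0.491 -0.196  0.014]
small [ 0.377 -0.272  0.014]
stand [ 0.44  -0.331  0.06 ]
tooltop [ 0.464 -0.339  0.116]
petri [ 0.369 -0.133  0.01 ]
flask [ 0.574 -0.261  0.02 ]
hang [0.552 0.27  0.091]
handle top [ 0.463 -0.339  0.116]
tin [ 0.494 -0.196  0.014]
[array([0.606, 0.221, 0.008]), array([0.492, 0.209, 0.008]), array([0.609, 0.346, 0.008]), array([0.484, 0.336, 0.008])]
```

View pics/crop1.png

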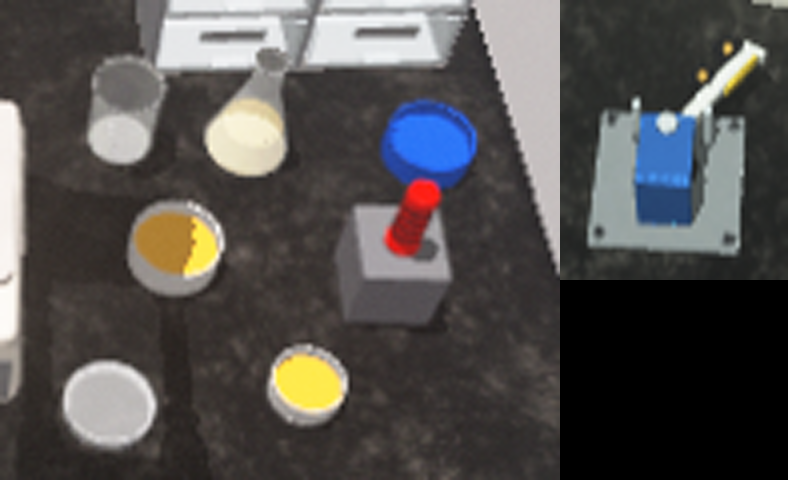

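The choice is the large aluminium tin at (394,212) in the side view and the handle at (452,208) in the grey stand. Two cameras agree on both: tool at about (0.463,-0.339), tin at about (0.493,-0.196). I'll move above the tool.

{"name": "move_arm", "arguments": {"steps": [0,0,0,-0.014,-0.042,0,1,0,0,0,-0.028,-0.084,0,1,0,0,0,-0.042,-0.126,0,1,0,0,0,-0.056,-0.168,0,1,0,0,0,-0.07,-0.21,0,1,0,0,0,-0.084,-0.252,0,1,0,0,0,-0.098,-0.294,-0.015,1,0,0,0,-0.112,-0.339,-0.03,1,0,0,0,-0.112,-0.339,-0.05,1,0,0,0,-0.112,-0.339,-0.05,1]}}

```text
clock: 1.15
position: [0.4608, -0.3389, 0.1952]
ee_rot: [-0.003, 0.708, 0.706, 0.0]
contact_force: [-0.4, 0.0, -1.1]
width: 0.0852
gripper_force: 0.0
```

```bash
python3 - <<'E'
from h import *
import pickle
s=manip.get_state(); print(s['position'],s['ee_rot'],s['clock'])
for n in ['wrist','side','scene']:
    c=cam(n); pickle.dump(c,open(n+'1.pkl','wb'))
    if n!='scene': cv2.imwrite(f'pics/{n}1.png',c[0]['pixels'])
    h=cv2.cvtColor(c[0]['pixels'],cv2.COLOR_BGR2HSV)
    m=(((h[...,0]<8)|(h[...,0]>172))&(h[...,1]>170)&(h[...,2]>90)).astype(np.uint8)
    k,l,st,ce=cv2.connectedComponentsWithStats(m)
    for i in range(1,k):
        if st[i,4]>15: print(n,st[i],ce[i].round(1),onz(c,ce[i],.09).round(4))
E
```

```text
[ 0.46082525 -0.33891573  0.1952252 ] [-3.45457600e-03  7.08107089e-01  7.06096605e-01  4.34205954e-05] 1.15
wrist [ 306  177   34   58 1545] [322.3 206.5] [ 0.4616 -0.3484  0.09  ]
side [ 86 172  11   5  28] [ 90.9 173.7] [0.604  0.6851 0.09  ]
side [109 183   5   6  22] [110.5 185.4] [0.5586 0.6135 0.09  ]
side [447 195  13  19 142] [452.8 203.9] [ 0.4627 -0.3419  0.09  ]
side [114 237  34  18  65] [125.6 242.6] [0.3712 0.5235 0.09  ]
side [ 35 263  21  41 317] [ 45.  284.5] [0.2583 0.7006 0.09  ]
side [257 270   4   8  20] [258.6 273.5] [0.2761 0.1737 0.09  ]
scene [339 126   5   5  19] [340.8 127.6] [ 0.4642 -0.3697  0.09  ]
scene [278 194   7   6  31] [280.8 196.6] [0.6609 0.0295 0.09  ]
scene [370 233   8  21 120] [373.4 242.3] [0.3159 0.1908 0.09  ]
```

View pics/wrist1.png

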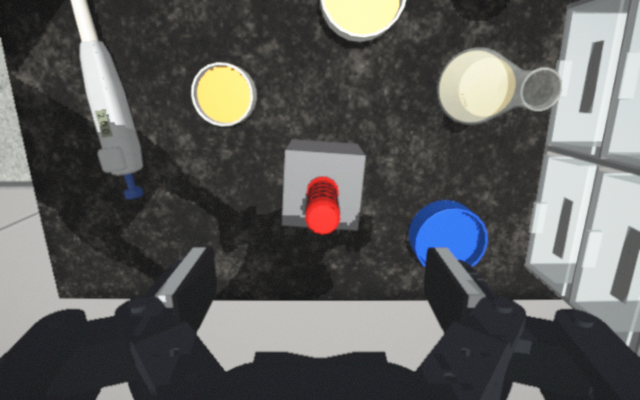

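The wrist view shows the handle top at (322,213), the stand top centred near (325,183), the blue tin at (448,238), and the small tin at (223,94). I'll compute the handle position.

```bash
python3 - <<'E'
from h import *
w=load('wrist1')
print(onz(w,(322.5,213),.116),onz(w,(325,183.5),.06),onz(w,(322,180),.1), onz(w,(322.5,234),.116),onz(w,(322.5,178),.067))
print('small',onz(w,(223,94),.02))
E
```

```text
[ 0.4617158  -0.34394394  0.116     ] [ 0.46370143 -0.33993049  0.06      ] [ 0.4614348  -0.32706802  0.1       ] [ 0.4616985  -0.35785601  0.116     ] [ 0.4617906  -0.33387613  0.067     ]
small [ 0.37972232 -0.27383409  0.02      ]
```

{"name": "move_arm", "arguments": {"steps": [0,0,0,0.001,-0.002,-0.03,1,0,0,0,0.001,-0.002,-0.065,1,0,0,0,0.001,-0.002,-0.095,1,0,0,0,0.001,-0.002,-0.104,1,0,0,0,0.001,-0.002,-0.104,1,0,0,0,0.001,-0.002,-0.104,-1,0,0,0,0.001,-0.002,-0.104,-1,0,0,0,0.001,-0.002,-0.104,-1,0,0,0,0.001,-0.002,-0.104,-1,0,0,0,0.001,-0.002,-0.104,-1], "squeeze": 90}}

```text
clock: 2.3
position: [0.4642, -0.3413, 0.0953]
ee_rot: [0.001, 0.707, 0.707, 0.0]
contact_force: [-0.6, 0.1, 3.7]
width: 0.0201
gripper_force: 87.6
```

{"name": "move_arm", "arguments": {"steps": [0,0,0,0,0,0.01,-1,0,0,0,0,0,0.03,-1,0,0,0,0,0,0.06,-1,0,0,0,0,0,0.09,-1,0,0,0,0,0.02,0.1,-1,0,0,0,0.01,0.06,0.1,-1,0,0,0,0.02,0.1,0.1,-1,0,0,0,0.03,0.145,0.1,-1,0,0,0,0.03,0.145,0.1,-1,0,0,0,0.03,0.145,0.1,-1]}}

```text
clock: 3.3
position: [0.4934, -0.1937, 0.1939]
ee_rot: [-0.001, 0.706, 0.708, -0.0]
contact_force: [0.3, -0.6, -0.9]
width: 0.0201
gripper_force: 87.9
```

```bash
python3 - <<'E'
from h import *
import pickle
s=manip.get_state(); print(s['position'],s['ee_rot'],s['width'],s['contact_force'],s['clock'])
c=cam('wrist');pickle.dump(c,open('wrist2.pkl','wb'));d=cam('side');pickle.dump(d,open('side2.pkl','wb'))
o=cv2.resize(d[0]['pixels'][140:270,340:480],None,fx=3,fy=3,interpolation=cv2.INTER_CUBIC)
f=np.zeros((600,800,3),np.uint8);f[:400,:]=cv2.resize(c[0]['pixels'][:,:],(640,400))[:, :640] if 0 else 0
f=np.zeros((590,780,3),np.uint8);f[:390,:420]=o
f[200:590,420:780]=c[0]['pixels'][0:390,150:510]
cv2.imwrite('pics/p2.png',f)
E
```

```text
[ 0.49338264 -0.19374099  0.19388954] [-6.99363719e-04  7.06021817e-01  7.08189705e-01 -2.15138313e-04] 0.020088027562916114 [ 0.25425253 -0.62358169 -0.86170982] 3.3
```

View pics/p2.png

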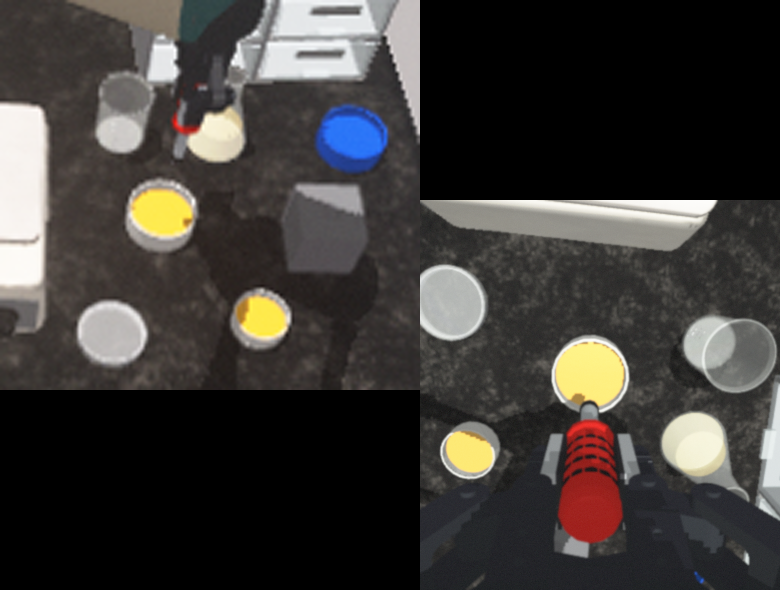

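The wrist view shows the tool held straight, tip near crop (589,404), and the wax centre at crop (590,374).

```bash
python3 - <<'E'
from h import *
w=load('wrist2'); print('tin',onz(w,(320,174),.02), 'tip@z', [onz(w,(319,205),z).round(4) for z in (.100,.104,.108)])
s=load('side2'); print('tin side',onz(s,(340+162/3,140+212/3),.016),'tip side',onz(s,(340+179/3,140+155/3),.104))
print(proj(w,[[.4934,-.1937,.103]]), proj(s,[[.4934,-.1937,.103]]))
E
```

```text
tin [ 0.49288809 -0.19714393  0.02      ] tip@z [array([ 0.4924, -0.1989,  0.1   ]), array([ 0.4924, -0.1975,  0.104 ]), array([ 0.4924, -0.1962,  0.108 ])]
tin side [ 0.49419481 -0.1961533   0.016     ] tip side [ 0.49826342 -0.1994115   0.104     ]
[[320.56360048 198.86230755]] [[397.78136803 193.39073247]]
```

{"name": "move_arm", "arguments": {"steps": [0,0,0,0,-0.001,-0.03,-1,0,0,0,0,-0.001,-0.06,-1,0,0,0,0,-0.001,-0.075,-1,0,0,0,0,-0.001,-0.08,-1,0,0,0,0,-0.001,-0.082,-1,0,0,0,0,-0.001,-0.084,-1,0,0,0,0,-0.001,-0.086,-1,0,0,0,0,-0.001,-0.087,-1,0,0,0,0,-0.001,-0.088,-1,0,0,0,0,-0.001,-0.088,-1]}}

```text
clock: 4.4
position: [0.4941, -0.197, 0.1065]
ee_rot: [0.0, 0.707, 0.707, 0.0]
contact_force: [0.1, 0.8, -0.7]
width: 0.0201
gripper_force: 87.9
```

{"name": "move_arm", "arguments": {"steps": [0,0,0,0,0,-0.001,-1,0,0,0,0,0,-0.001,-1,0,0,0,0,0,-0.002,-1,0,0,0,0,0,-0.002,-1,0,0,0,0,0,-0.003,-1,0,0,0,0,0,-0.003,-1,0,0,0,0,0,-0.004,-1,0,0,0,0,0,-0.004,-1,0,0,0,0,0,-0.004,-1,0,0,0,0,0,-0.004,-1]}}

```text
clock: 5.4
position: [0.4941, -0.1971, 0.1029]
ee_rot: [0.0, 0.707, 0.707, 0.0]
contact_force: [-1.3, 0.4, 5.2]
width: 0.02
gripper_force: 88.8
```

{"name": "move_arm", "arguments": {"steps": [0,0,0,0,0,-0.001,-1,0,0,0,0,0,-0.001,-1,0,0,0,0,0,-0.001,-1,0,0,0,0,0,-0.001,-1,0,0,0,0,0,-0.001,-1,0,0,0,0,0,-0.001,-1,0,0,0,0,0,-0.001,-1,0,0,0,0,0,-0.001,-1,0,0,0,0,0,-0.001,-1,0,0,0,0,0,-0.001,-1]}}

```text
clock: 6.4
position: [0.4942, -0.1972, 0.1027]
ee_rot: [0.001, 0.707, 0.707, 0.0]
contact_force: [-2.1, 0.8, 11.2]
width: 0.0196
gripper_force: 89.8
```

Firm wax contact is confirmed: 11 N with the tip at 14 mm, so the tip is 89 mm below the TCP. I'll lift and cross over to the tensioner.

{"name": "move_arm", "arguments": {"steps": [0,0,0,0,0,0.02,-1,0,0,0,0,0,0.06,-1,0,0,0,0,0,0.1,-1,0,0,0,0,0,0.14,-1,0,0,0,-0.01,0.02,0.17,-1,0,0,0,-0.02,0.06,0.17,-1,0,0,0,-0.03,0.105,0.17,-1,0,0,0,-0.04,0.15,0.17,-1,0,0,0,-0.05,0.195,0.17,-1,0,0,0,-0.06,0.24,0.17,-1]}}

```text
clock: 7.4
position: [0.4333, 0.0446, 0.2709]
ee_rot: [0.0, 0.707, 0.707, 0.0]
contact_force: [0.1, 0.8, -2.0]
width: 0.02
gripper_force: 88.2
```

{"name": "move_arm", "arguments": {"steps": [0,0,0,0,0.03,0,-1,0,0,0,0,0.06,0,-1,0,0,0,0,0.09,0,-1,0,0,0,0,0.12,0,-1,0,0,0,0,0.12,0,-1,0,0,0,0,0.12,0,-1,0,0,0,0,0.12,0,-1,0,0,0,0,0.12,0,-1,0,0,0,0,0.12,0,-1,0,0,0,0,0.12,0,-1]}}

```text
clock: 8.4
position: [0.4342, 0.1624, 0.2714]
ee_rot: [0.0, 0.708, 0.707, 0.0]
contact_force: [0.4, 0.4, -1.3]
width: 0.0197
gripper_force: 88.2
```

```bash
python3 - <<'E'
from h import *
import pickle
s=manip.get_state(); print(s['position'],s['ee_rot'],s['width'],s['contact_force'],s['clock'])
c=cam('wrist');pickle.dump(c,open('wrist3.pkl','wb'));d=cam('scene');pickle.dump(d,open('scene3.pkl','wb'));e=cam('side');pickle.dump(e,open('side3.pkl','wb'))
cv2.imwrite('pics/w3.png',c[0]['pixels'])
R=lambda y:np.array([[np.cos(y),-np.sin(y)],[np.sin(y),np.cos(y)]])
E
```

```text
[0.43415927 0.16237309 0.27138489] [1.12078267e-04 7.07538733e-01 7.06674551e-01 8.55158839e-05] 0.019673494002636557 [ 0.38040943  0.41242049 -1.28559768] 8.4
```

View pics/w3.png

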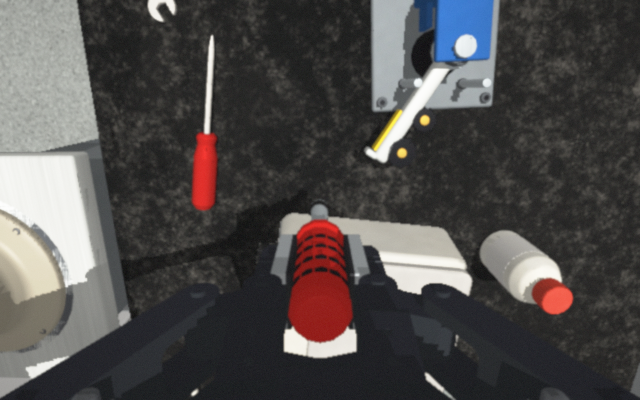

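The wrist view shows the plate's near corners at (372,111) and (494,107), the pivot cap at (466,46), the arm end at (375,154), and the yellow pad from (400,112) to (378,149).

```bash
python3 - <<'E'
from h import *
w=load('wrist3')
a=onz(w,(372,111),.008);b=onz(w,(494,107),.008)
print('corners',a.round(4),b.round(4),np.linalg.norm(b-a),'yaw',np.degrees(np.arctan2(*(b-a)[1::-1])))
y=np.arctan2(*(b-a)[1::-1]);R=lambda t:np.array([[np.cos(t),-np.sin(t)],[np.sin(t),np.cos(t)]])
print('pivot from corners',(a+b)[:2]/2+R(y)@[0,.055])
cap=onz(w,(466,46),.092);print('pivot cap',cap.round(4))
print('tip',[onz(w,(319,212),z).round(4) for z in (.178,.182,.186)])
p=(a+b)[:2]/2+R(y)@[0,.055]
for th in (0,):
  u=np.array([-.573,-.82]);v=np.array([.82,-.573])
  pts=[p+R(y)@(r*u-o*v) for r,o in [(.09,.01),(.068,.01),(.112,.01),(.117,.015),(.119,-.007)]]
  print('pred pad',pts[0].round(4),proj(w,[[*q,.065] for q in pts]).round(1),proj(w,[[*p,.091]]).round(1))
for o in (y,):
  for th in np.linspace(0,1.13,7):
    u=R(th)@[-.573,-.82]; v=np.array([-u[1],u[0]])
    print(round(th,2),(p+R(y)@(.093*u-.016*v)).round(4))
E
```

```text
corners [0.4899 0.207  0.008 ] [0.6216 0.2115 0.008 ] 0.13177096354428292 yaw 1.9248801682322296
pivot from corners [0.55393418 0.26422913]
pivot cap [0.5521 0.2638 0.092 ]
tip [array([0.4332, 0.1525, 0.178 ]), array([0.4333, 0.154 , 0.182 ]), array([0.4333, 0.1554, 0.186 ])]
pred pad [0.4965 0.1942] [[387.1 128.9]
 [401.1 108.6]
 [373.5 148.5]
 [366.1 150.1]
 [383.8 164.2]] [[467.8  45.6]]
0.0 [0.4898 0.1949]
0.19 [0.5039 0.1842]
0.38 [0.5198 0.1762]
0.56 [0.5369 0.1714]
0.75 [0.5546 0.1698]
0.94 [0.5722 0.1716]
1.13 [0.5892 0.1767]
```

The model fits the image within a few pixels: pivot (0.553,0.264), yaw 1.9°. I'll go to a standoff behind the pad and descend.

{"name": "move_arm", "arguments": {"steps": [0,0,0,0.012,0.027,0,-1,0,0,0,0.03,0.053,0,-1,0,0,0,0.034,0.053,-0.03,-1,0,0,0,0.034,0.053,-0.07,-1,0,0,0,0.034,0.053,-0.11,-1,0,0,0,0.034,0.053,-0.133,-1,0,0,0,0.034,0.053,-0.133,-1,0,0,0,0.034,0.053,-0.133,-1,0,0,0,0.034,0.053,-0.133,-1,0,0,0,0.034,0.053,-0.133,-1]}}

```text
clock: 9.55
position: [0.4693, 0.2163, 0.1401]
ee_rot: [0.001, 0.707, 0.707, 0.002]
contact_force: [0.1, -0.1, -0.7]
width: 0.0201
gripper_force: 88.2
```

```bash
python3 - <<'E'
from h import *
import pickle
s=manip.get_state(); print(s['position'],s['contact_force'],s['clock'])
c=cam('wrist');pickle.dump(c,open('wrist4.pkl','wb'));d=cam('scene');pickle.dump(d,open('scene4.pkl','wb'))
f=np.zeros((560,800,3),np.uint8)
f[:400,:400]=c[0]['pixels'][0:400,200:600]
f[:400,400:]=cv2.resize(d[0]['pixels'][205:305,270:370],(400,400),interpolation=cv2.INTER_CUBIC)
cv2.imwrite('pics/p4.png',f[:400])
x,y,z=s['position']; P=[[x,y-.004,z-.0888],[x,y,z-.0888],[.4965,.1942,.065],[x,y-.004,z+.027]]
print(proj(c,P).round(1),proj(d,P).round(1))
E
```

```text
[0.46929798 0.21634849 0.14011591] [ 0.1383405  -0.07146974 -0.73957769] 9.55
[[319.9 206. ]
 [319.9 200. ]
 [364.  240.9]
 [320.8 319.2]] [[327.7 249.3]
 [327.6 250.3]
 [320.5 242.1]
 [328.9 231.3]]
```

View pics/p4.png

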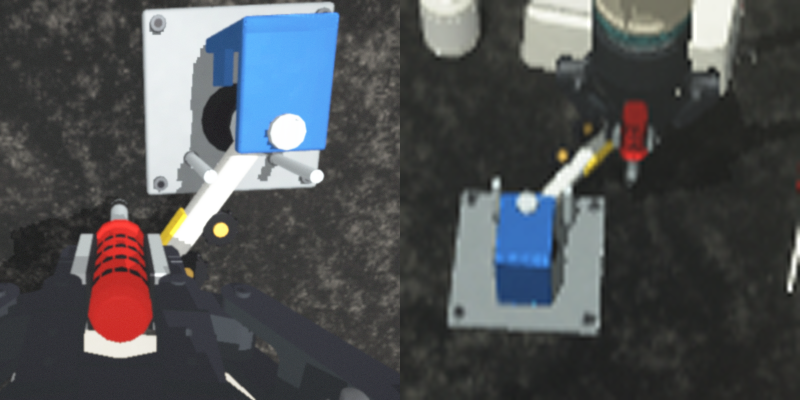

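The tip is behind the pad, at about 51 mm height and 4–5 mm to -y of the TCP. I'll push along the arc.

{"name": "move_arm", "arguments": {"steps": [0,0,0,0.01,-0.007,-0.001,-1,0,0,0,0.021,-0.014,-0.001,-1,0,0,0,0.028,-0.02,-0.001,-1,0,0,0,0.035,-0.025,-0.001,-1,0,0,0,0.042,-0.029,-0.001,-1,0,0,0,0.05,-0.033,-0.001,-1,0,0,0,0.058,-0.035,-0.001,-1,0,0,0,0.067,-0.037,-0.001,-1,0,0,0,0.067,-0.037,-0.001,-1,0,0,0,0.067,-0.037,-0.001,-1]}}

```text
clock: 10.65
position: [0.5348, 0.1788, 0.1371]
ee_rot: [-0.0, 0.707, 0.707, -0.001]
contact_force: [-2.0, 0.5, -1.4]
width: 0.0202
gripper_force: 88.4
```

```bash
python3 - <<'E'
from h import *
import pickle
s=manip.get_state(); print(s['position'],s['contact_force'],s['moment'],s['clock'])
c=cam('wrist');pickle.dump(c,open('wrist5.pkl','wb'));d=cam('scene')
f=np.zeros((400,800,3),np.uint8)
f[:400,:400]=c[0]['pixels'][0:400,200:600]
f[:400,400:]=cv2.resize(d[0]['pixels'][205:305,270:370],(400,400),interpolation=cv2.INTER_CUBIC)
cv2.imwrite('pics/p5.png',f)
E
```

```text
[0.53482966 0.1787596  0.13705918] [-1.98221953  0.54270229 -1.37589823] [0.03952203 0.47108727 0.0080863 ] 10.65
```

View pics/p5.png

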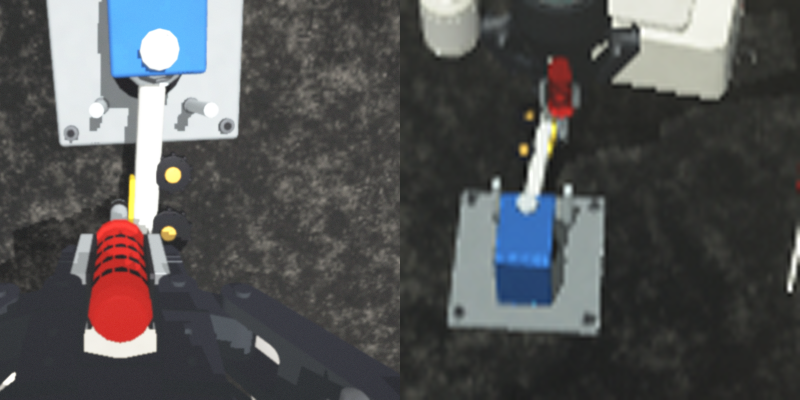

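{"name": "move_arm", "arguments": {"steps": [0,0,0,0.006,0,0,-1,0,0,0,0.012,0,0,-1,0,0,0,0.018,0.001,0,-1,0,0,0,0.024,0.002,0,-1,0,0,0,0.03,0.003,0,-1,0,0,0,0.036,0.004,0,-1,0,0,0,0.041,0.005,0,-1,0,0,0,0.045,0.006,0,-1,0,0,0,0.049,0.007,0,-1,0,0,0,0.049,0.007,0,-1]}}

```text
clock: 11.75
position: [0.5843, 0.1867, 0.1373]
ee_rot: [-0.0, 0.707, 0.707, 0.0]
contact_force: [-2.7, -0.7, -0.3]
width: 0.0198
gripper_force: 88.6
```

Near the stop now. I'll push on gently to build force against it.

{"name": "move_arm", "arguments": {"steps": [0,0,0,0.001,0.0005,0,-1,0,0,0,0.001,0.0005,0,-1,0,0,0,0.002,0.001,0,-1,0,0,0,0.002,0.001,0,-1,0,0,0,0.003,0.002,0,-1,0,0,0,0.003,0.002,0,-1,0,0,0,0.004,0.0025,0,-1,0,0,0,0.004,0.0025,0,-1,0,0,0,0.004,0.0025,0,-1,0,0,0,0.004,0.0025,0,-1]}}

```text
clock: 12.75
position: [0.5872, 0.188, 0.1373]
ee_rot: [-0.0, 0.707, 0.707, -0.001]
contact_force: [-4.9, -2.2, -0.8]
width: 0.02
gripper_force: 88.9
```

```bash
python3 - <<'E'
from h import *
import pickle
s=manip.get_state(); print(s['position'],s['contact_force'],s['moment'],s['clock'])
c=cam('wrist');pickle.dump(c,open('wrist6.pkl','wb'));d=cam('scene')
f=np.zeros((400,800,3),np.uint8)
f[:400,:400]=c[0]['pixels'][0:400,150:550]
f[:400,400:]=cv2.resize(d[0]['pixels'][205:305,270:370],(400,400),interpolation=cv2.INTER_CUBIC)
cv2.imwrite('pics/p6.png',f)
p=np.array([.553,.264]);y=np.radians(1.92)
for th in (.9,1.0,1.06,1.13,1.2):
    a=np.arctan2(-.82,-.573)+th+y;u=np.array([np.cos(a),np.sin(a)]);v=np.array([-u[1],u[0]])
    print(th,(proj(c,[[*(p+.119*u),.066],[*(p+.055*u),.066]])-[150,0]).round(1).tolist())
E
```

```text
[0.58721724 0.18797944 0.137254  ] [-4.85239943 -2.2351265  -0.83812565] [-0.40658354  1.20972464  0.01371279] 12.75
0.9 [[176.5, 265.1], [141.4, 169.2]]
1.0 [[194.6, 258.7], [150.3, 165.7]]
1.06 [[205.1, 254.1], [155.5, 163.2]]
1.13 [[217.2, 247.9], [161.3, 159.9]]
1.2 [[228.9, 240.9], [167.0, 156.2]]
```

View pics/p6.png

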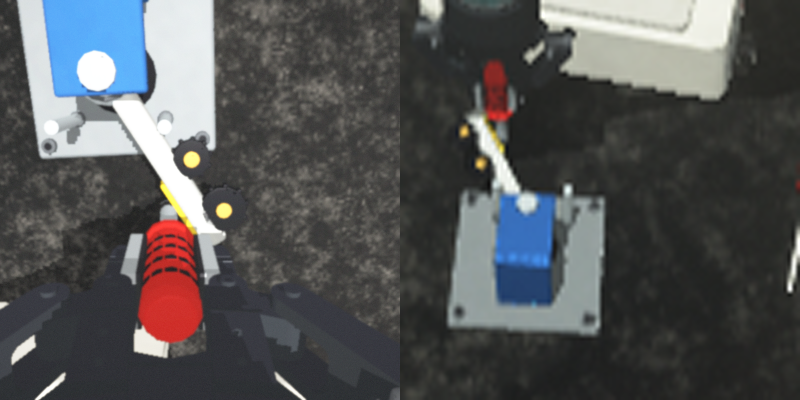

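The arm lies at the 1.13 rad model line: centre line near crop (160,160), end near (215,243). The force has risen above the spring's 3 N. I'll add a little more push to confirm the stop.

{"name": "move_arm", "arguments": {"steps": [0,0,0,0.001,0.0005,0,-1,0,0,0,0.002,0.001,0,-1,0,0,0,0.002,0.0015,0,-1,0,0,0,0.002,0.0015,0,-1,0,0,0,0.002,0.0015,0,-1,0,0,0,0.002,0.0015,0,-1,0,0,0,0.002,0.0015,0,-1,0,0,0,0.002,0.0015,0,-1,0,0,0,0.002,0.0015,0,-1,0,0,0,0.002,0.0015,0,-1]}}

```text
clock: 13.85
position: [0.5879, 0.1886, 0.1372]
ee_rot: [-0.001, 0.707, 0.707, -0.003]
contact_force: [-7.2, -3.2, 2.6]
width: 0.0202
gripper_force: 89.4
```

At the stop: the force rose to 8 N while the TCP moved less than 1 mm. I'll check that it is steady and hand in.

```bash
python3 - <<'E'
from h import *
c=cam('wrist'); s=manip.get_state(); print(s['position'],s['contact_force'],s['width'],s['clock'])
print(manip.sign_off())
E
```

```text
[0.58784402 0.18861267 0.13716926] [-7.39212786 -2.87894486  1.90375006] 0.020018122182364158 13.9
the job is handed in; nothing more can be done
None
```

Handed in at 13.9 s: the tip touched the wax (11 N), and the gripped tool is holding the spring arm at its stop with about 8 N, its tip about 48 mm above the worktop.

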